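Switch the air diverter over to the tall hose tail

TASK

Switch the yard's air diverter valve over to its tall ribbed hose tail: turn the larger red handwheel, the one with a pointer on its far rim, until the pointer stands directly over the tall tail, then let go. The valve's other outlet, on the pointer's other side, is only a short plug, as a look from the side shows. Leave the smaller red wheel, which has no pointer, as it is.

Things in the scene. Friction and masses are not known exactly. Their poses are not given: they have to be found in the camera images.
- wheel_grip (a point): Larger red handwheel: point on its upright axis, mid-height on the flat-sided bar across the hub, 121 mm above the table. Bar 76 long, 16 thick, 46 high, top 20 above the point, in line with the pointer (wheel's own x). Rim 138 across, its top 26 below the point: keep fingers above it. Turns 1.7 rad each way from mid, light friction (0.12 N m), stays put. Fixed iron body, foot 210 mm across.
- pointer_tip (a point): Tip of the white-painted pointer on that wheel's rim, on the side away from the robot: a tab 14 mm wide, 8 thick, in line with the bar grip. The tip is 85 mm from the turning axis and 90 mm above the table; it turns with the wheel and passes above both outlets. At the start the tall tail is 0.5 to 1.25 rad away round the axis, on either side.
- tall_tail: Tall outlet on the larger wheel's valve: fixed upright ribbed brass hose tail, 24 mm across, 50 high, 76 to 86 mm from the turning axis. Origin: centre of its underside, 20 mm above the table; its top is 16 mm lower than the pointer. The other outlet, on the pointer's other side, is a brass plug as wide but only 16 mm high with a square head; the two may be either way round.
- small_wheel_rim (a point): Point on the rim of the other valve's wheel: a smaller red handwheel (rim 104 mm across, same kind of bar grip) with no pointer and no outlets, on the other side (left or right) of the work area. Must not be turned. The point is 45 mm from that wheel's axis, 88 mm above the table, in line with its bar.
Things that resemble listed ones, but are neither listed nor needed, are in the scene too. Leave any purple look-alike of the part that bears wheel_grip alone.

How it is judged:
By the outcome, as a careful person would: the job done as asked, in the order asked, and still so for the second after the job is handed in, with the robot touching nothing.
It also fails if it takes over 32 s, if anything falls off the work surface, if the arm or the gripper's body presses on something with over 40 N, if the wrist force passes 120 N, or if a joint passes its speed limit or range.

ROBOT

A 6-joint arm with a two-finger parallel gripper is mounted at the origin on the work surface. World frame = base frame: x ahead of the robot, y to its left, z up, the work surface at z = 0. Lengths are in m, angles in rad, forces in N, time in s.
With the tool pointing down it reaches from about 0.35 to 0.875 m from the base axis. Payload 4.2 kg.
Tool frame: the origin (TCP) lies between the finger pads; the fingertips stand 17 mm ahead of it and the grasp point (between the pads) lies 2 mm behind it; x points along the fingers, y is the direction in which the jaws open and shut, and the axes are right-handed (so a half turn about x gives the same grasp; the last joint's range is limited). The gripper opens to 85 mm and grips with 20 to 120 N. Pads are 22 mm wide; open, the fingers measure 114 mm over their backs; the gripper's body (76 mm by 85 mm) begins 54 mm behind the grasp point. The pads swing forward as they close: fully open they stand 13 mm farther back than shut.
Start: joints at [-0.962, 0.385, 0.008, 0, -1.194, -0.259], TCP at [0.214, -0.587, 0.248] pointing down, gripper open.
Joint ranges: [-3.14, 3.14], [-1.21, 2.06], [-1.07, 1.41], [-3.16, 2.05], [-2.99, -0.16], [-3.1, 3.1]. Speed limits (rad/s): [2.79, 2.79, 3.14, 3.14, 3.14, 3.14].

INTERFACE

Orientations are given as a unit quaternion [w, x, y, z].
In Python, from cell import bot gives the robot as it stands.
- The arm moves only by the tool carry_out, never from a script. Its argument "deltas" is a list of rows, each a list of 7 numbers: the shift along the world's x, y, z in m, then the turn, a rotation vector about the world's x, y, z in rad, then the finger opening in m, from 0 to 0.0854. In form: [[x, y, z, rx, ry, rz, hand], ...]. A call has 1 to 12 rows; each row shifts and turns the commanded pose from where the row before left it; what a row does not reach is not made up. A row lasts 1/10 s, in which the tool goes at most 50 mm and 8.59 degrees, less where a joint would pass 70% of its speed; a pose out of reach is approached as far as the arm can. A call is refused whole if a number of a shift passes 0.05 or a number of a turn 0.15, either way. A call with a gripper value outside its range is refused whole. The fingers move at their own pace and stop on an object; "newtons" is the grip in N (left out, the last holds). Time passes only in rows, so rows that do not move let the fingers close. It gives the time, the measured TCP pose, the force and the opening at its end, in the units of the state.
- bot.observe(): the state, without advancing time (a new reading comes with each control period).
- bot.read_camera(name): name is "side" or "top"; returns a dict with "image" (384x512x3 uint8, red, green, blue), "range_z" (384x512 float32, m along the optical axis (not along the pixel's ray), 0 where there is no reading), "fx", "fy", "cx", "cy" (pixels), "k1" (the pictures are not rectified: a ray, as slopes to the right and down, at radius r is drawn at 1 + k1 r^2 times it, then the intrinsics apply), "view" (4x4, takes a point from world to camera coordinates). Camera axes: x right, y up, looking along -z (the intrinsics and any distortion apply to the point x, -y, -z); pixel columns grow to the right and rows downward; lengths in m; the calibration is good to about 2 mm. A picture is of the moment at which its call begins.
- bot.finish_job(): hands the job in, once; it reports no verdict.
The state is a dict: "time_s": time; "q": joint angles; "qd": joint speeds; "tau": joint torques, N m; "tool_pos": TCP position; "tcp_rot": TCP orientation; "contact_force": force on the tool from outside, world axes, zero at the start; "torque": the same for the moment, N m; "gripper_width": opening from 0.0 (shut) to 1.0 (fully open).
Only numpy, scipy, OpenCV 4.12 (cv2) and the standard library are available. Lean on these libraries where they do the work, as an engineer would, in place of code of your own. Each camera call takes 0.05 s, during which the arm holds its last target. There are 200 camera calls.

## Working session

There is one attempt and no reset: what is moved stays moved. The work goes in short steps, Python scripts to look and compute and a tool call to move; the robot and the scene stay as the last step left them, time stands still between calls to the robot, and variables do not carry over. Pictures are saved under pics/ and viewed, about 8 in all and at most 12, crops included, and the job is handed in when it is done.

Besides the shell and the picture viewer there is one more tool, called after "Emit:" as name(argument=value, ...) on one line, values as JSON. carry_out: Moves the arm, as the interface text tells. Its arguments: {"type":"object","properties":{"deltas":{"type":"array"},"newtons":{"type":"number"}},"required":["deltas"]}

```bash
mkdir -p pics; cat > h.py <<'E'
import numpy as np, cv2
from cell import bot
def grab(n,tag):
    c=bot.read_camera(n); cv2.imwrite(f'pics/{tag}.png',c['image'][:,:,::-1]); np.save(f'/tmp/{tag}.npy',c,allow_pickle=True); return c
def load(tag): return np.load(f'/tmp/{tag}.npy',allow_pickle=True).item()
def rays(c,uv):
    K=np.array([[c['fx'],0,c['cx']],[0,c['fy'],c['cy']],[0,0,1]])
    p=cv2.undistortPoints(np.float64(uv).reshape(-1,1,2),K,np.array([c['k1'],0,0,0,0.]))[:,0]
    V=np.array(c['view']); R=V[:3,:3]; o=-R.T@V[:3,3]
    d=np.c_[p[:,0],-p[:,1],-np.ones(len(p))]@R
    return o,d
def onz(c,uv,z):
    o,d=rays(c,uv); return o+d*((z-o[2])/d[:,2])[:,None]
def depth(c,uv):
    o,d=rays(c,uv); uv=np.int32(uv).reshape(-1,2); return o+d*c['range_z'][uv[:,1],uv[:,0]][:,None]
E
python3 - <<'E'
from h import *
for n in('top','side'):
    c=grab(n,n+'0'); print(n,c['k1'],rays(c,[[c['cx'],c['cy']]]),c['fx'])
print(bot.observe())
E
```

```text
top -0.0837419534642244 (array([ 0.4126574 , -0.02292138,  0.8918377 ]), array([[ 0.09685434,  0.00863093, -0.99526114]])) 370.11638051053586
side -0.027348075642971915 (array([0.22507121, 0.86906087, 0.73442034]), array([[ 0.2200184 , -0.78640414, -0.57720052]])) 431.5334180309575
{'time_s': 0.1, 'q': array([-9.62415983e-01,  3.85496136e-01,  6.75495664e-03, -4.29179593e-04,
       -1.19400585e+00, -2.58661493e-01]), 'qd': array([-0.00100729, -0.00168245,  0.00333529,  0.00085852,  0.00017528,
       -0.0016553 ]), 'tau': array([-5.34542669e-04, -3.93320954e+01,  1.88931388e+01,  4.19799730e+00,
       -2.60286950e-03,  5.53725556e-06]), 'tool_pos': array([ 0.21402945, -0.58668795,  0.24731891]), 'tcp_rot': array([ 0.69617178, -0.12227486,  0.69649522,  0.12364511]), 'contact_force': array([-0.01099436,  0.72752036, -0.44292655]), 'torque': array([ 0.0529042 ,  0.06356483, -0.00734514]), 'gripper_width': 0.9965682886853664}
```

View pics/top0.png

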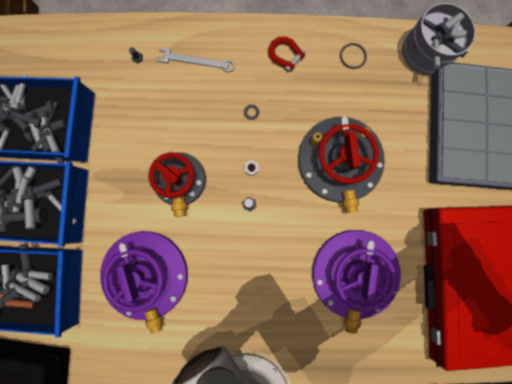

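View pics/side0.png

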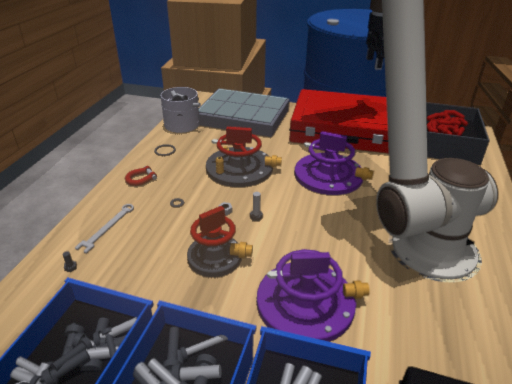

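The larger red wheel is at about (343,155) in the top view, with its white pointer at (345,122) and a brass outlet at (317,138). In the side view it is at about (238,150). I'll zoom in to tell the outlets apart.

```bash
python3 - <<'E'
from h import *
t=load('top0');s=load('side0')
a=cv2.resize(t['image'][105:220,290:395],(400,438),interpolation=cv2.INTER_CUBIC)
b=cv2.resize(s['image'][115:195,195:290],(400,337),interpolation=cv2.INTER_CUBIC)
b=cv2.copyMakeBorder(b,0,101,0,0,0)
cv2.imwrite('pics/crop.png',np.hstack([a,b])[:,:,::-1])
def mask(c,box,lo,hi):
    h=cv2.cvtColor(c['image'],cv2.COLOR_RGB2HSV);m=cv2.inRange(h,np.array(lo),np.array(hi))
    k=np.zeros_like(m);u0,v0,u1,v1=box;k[v0:v1,u0:u1]=m[v0:v1,u0:u1];return k
for n,c,box in(('top',t,(290,105,395,220)),('side',s,(195,115,290,195))):
    for nm,lo,hi in(('brass',(15,120,60),(28,255,255)),('white',(0,0,190),(179,50,255))):
        m=mask(c,box,lo,hi);k,l,st,ce=cv2.connectedComponentsWithStats(m)
        for i in range(1,k):
            if st[i,4]>5:
                v,u=np.where(l==i);P=depth(c,np.c_[u,v]);P=P[c['range_z'][v,u]>0]
                print(n,nm,st[i],ce[i].round(1),np.median(P,0).round(3),P[:,2].max().round(3))
# red bar points: depth z>0.13
h=cv2.inRange(cv2.cvtColor(t['image'],cv2.COLOR_RGB2HSV),(0,130,60),(8,255,255))|cv2.inRange(cv2.cvtColor(t['image'],cv2.COLOR_RGB2HSV),(172,130,60),(179,255,255))
k=np.zeros_like(h);k[105:220,290:395]=h[105:220,290:395]
v,u=np.where(k>0);P=depth(t,np.c_[u,v]);B=P[P[:,2]>.128]
print('bar',len(B),B.mean(0),B[:,2].max(),cv2.minAreaRect(np.float32(B[:,:2])))
R=P[(P[:,2]>.08)&(P[:,2]<.1)];print('rim',len(R),cv2.minEnclosingCircle(np.float32(R[:,:2])))
E
```

```text
top brass [366 128   4   3   7] [367.7 128.7] [ 0.643 -0.275  0.024] 0.028
top brass [310 132  13  14 116] [315.6 138.5] [ 0.605 -0.144  0.064] 0.09
top brass [360 133   5   5  14] [362.4 135.1] [ 0.624 -0.261  0.025] 0.088
top brass [341 190  19  24 339] [349.8 202.2] [ 0.461 -0.227  0.044] 0.052
top white [343 116   4   8  23] [344.3 119.8] [ 0.642 -0.203  0.091] 0.094
top white [323 190   3   3   7] [324.3 191. ] [ 0.489 -0.171  0.023] 0.027
side brass [223 146   6   4  14] [225.8 147.4] [ 0.629 -0.269  0.034] 0.038
side brass [265 155  17  13 169] [272.9 160.5] [ 0.462 -0.219  0.04 ] 0.053
side brass [216 157   8  17 106] [219.3 165. ] [ 0.605 -0.138  0.05 ] 0.071
side white [213 139   4   2   6] [214.5 139.5] [ 0.643 -0.206  0.093] 0.094
bar 304 [ 0.56514533 -0.20842174  0.1555055 ] 0.8918376963813331 ((0.49025845527648926, -0.1399545967578888), (0.0656266063451767, 0.2730712294578552), 47.060585021972656)
rim 1257 ((0.569200873374939, -0.21314653754234314), 0.06894344091415405)
```

View pics/crop.png

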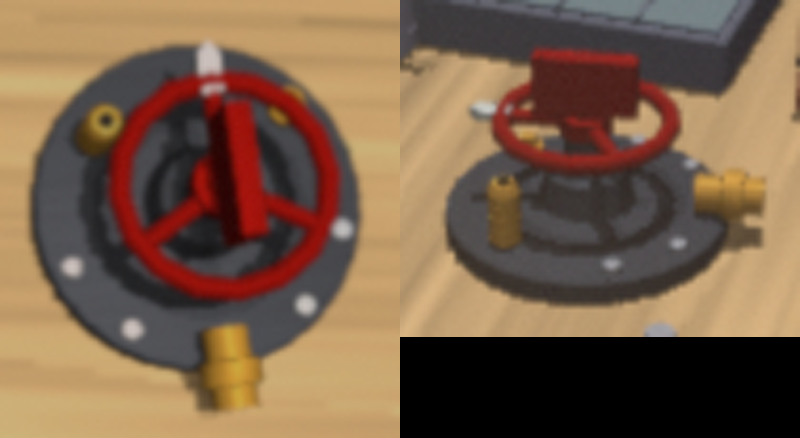

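The crop shows the tall tail on the robot's left (+y) side of the pointer, at about (317,136) in the top view, and the flat plug on the right. Next I'll measure the angles.

```bash
cat >> h.py <<'E'
def red(c):
    g=cv2.cvtColor(c['image'],cv2.COLOR_RGB2HSV);return cv2.inRange(g,(0,130,50),(9,255,255))|cv2.inRange(g,(171,130,50),(179,255,255))
def meas(c):
    v,u=np.where(red(c)>0);P=depth(c,np.c_[u,v]);near=np.hypot(P[:,0]-.569,P[:,1]+.213)<.09
    uv=np.c_[u,v]
    for z,nm,n in((.141,'bar',near&(P[:,2]>.133)&(P[:,2]<.15)),):
        B=onz(c,uv[n],z)[:,:2];r=cv2.minAreaRect(np.float32(B));d=np.linalg.svd(B-B.mean(0))[2][0] if len(B)>3 else 0
        print('bar',len(B),B.mean(0),r,'ang',np.arctan(d[1]/d[0]))
    n=near&(P[:,2]>.08)&(P[:,2]<.105);R=onz(c,uv[n],.092)[:,:2]
    hull=cv2.convexHull(np.float32(R))[:,0];print('rim ellipse',cv2.fitEllipse(hull))
    g=cv2.inRange(cv2.cvtColor(c['image'],cv2.COLOR_RGB2HSV),(0,0,150),(179,70,255));v,u=np.where(g>0)
    P=depth(c,np.c_[u,v]);n=(np.hypot(P[:,0]-.569,P[:,1]+.213)<.1)&(P[:,2]>.08)&(P[:,2]<.105)
    W=onz(c,np.c_[u,v][n],.094)[:,:2];
    if len(W): e=W-[.569,-.213];print('ptr',len(W),W.mean(0),'ang',np.arctan2(*e.mean(0)[::-1]),'rmax',np.hypot(*e.T).max())
E
python3 - <<'E'
from h import *
t=load('top0');meas(t)
s=load('side0')
p=onz(t,[[317,135.7]],.07);print('tail top(top)',p,np.arctan2(p[0,1]+.213,p[0,0]-.569))
u=195+503*95/400-95;u=195+(503-400)*95/400;v=115+180*80/337
q=onz(s,[[u,v]],.07);print('tail top(side)',q,np.arctan2(q[0,1]+.213,q[0,0]-.569))
# base circle fit: dark foot
E
```

```text
bar 286 [ 0.56801979 -0.21240926] ((0.5684170722961426, -0.21215617656707764), (0.07494774460792542, 0.01693960279226303), 8.009801864624023) ang 0.13280264012788046
rim ellipse ((0.5682087540626526, -0.21226990222930908), (0.1343335211277008, 0.13547953963279724), 162.2745361328125)
ptr 53 [ 0.63458412 -0.20598647] ang 0.10653450884495713 rmax 0.0825628484568188
tail top(top) [[ 0.60995577 -0.14590461  0.07      ]] 1.022756801169046
tail top(side) [[ 0.60637054 -0.14476898  0.07      ]] 1.0697159560736682
```

```bash
python3 - <<'E'
from h import *
from scipy.spatial.transform import Rotation as R
o=bot.observe();M=R.from_quat(o['tcp_rot'],scalar_first=True).as_matrix();print(M.round(3),np.arctan2(M[1,1],M[0,1]))
print('target yaw',.125+np.pi/2,.125-np.pi/2)
a=np.array([.5685,-.2122,.25])-o['tool_pos'];print(a)
t=load('top0');v,u=np.mgrid[0:384:4,0:512:4];uv=np.c_[u.ravel(),v.ravel()];P=depth(t,uv)
b=(P[:,1]<-.15)&(P[:,1]>-.62)&(P[:,0]<.6)&(P[:,0]>.1)&(P[:,2]<.6);print('max z',P[b,2].max(),P[b][P[b,2].argmax()])
E
```

```text
[[-0.001 -0.342  0.94 ]
 [ 0.002  0.94   0.342]
 [-1.     0.002 -0.   ]] 1.9203567646179065
target yaw 1.6957963267948966 -1.4457963267948966
[0.35447055 0.37448795 0.00268109]
max z 0.14122143389956077 [ 0.59458692 -0.20823014  0.14122143]
```

Emit:
carry_out(deltas=[[0.0295,0.0312,0,0,0,-0.0187,0.0854],[0.0295,0.0312,0,0,0,-0.0187,0.0854],[0.0295,0.0312,0,0,0,-0.0187,0.0854],[0.0295,0.0312,0,0,0,-0.0187,0.0854],[0.0295,0.0312,0,0,0,-0.0187,0.0854],[0.0295,0.0312,0,0,0,-0.0187,0.0854],[0.0295,0.0312,0,0,0,-0.0187,0.0854],[0.0295,0.0312,0,0,0,-0.0187,0.0854],[0.0295,0.0312,0,0,0,-0.0187,0.0854],[0.0295,0.0312,0,0,0,-0.0187,0.0854],[0.0295,0.0312,0,0,0,-0.0187,0.0854],[0.0295,0.0312,0,0,0,-0.0187,0.0854]], newtons=40)

```text
time_s: 1.3
tool_pos: [0.5689, -0.2111, 0.2479]
tcp_rot: [0.705, -0.044, 0.706, 0.044]
contact_force: [1.4, -0.4, -0.5]
gripper_width: 1.002
```

Emit:
carry_out(deltas=[[0,0,0,0,0,0,0.06],[0,0,-0.02,0,0,0,0.06],[0,0,-0.02,0,0,0,0.06]])

```text
time_s: 1.6
tool_pos: [0.5683, -0.2124, 0.2078]
tcp_rot: [0.706, -0.044, 0.706, 0.045]
contact_force: [-0.3, -0.4, -0.3]
gripper_width: 0.703
```

Emit:
carry_out(deltas=[[0,0,-0.0146,0,0,0,0.06],[0,0,-0.0146,0,0,0,0.06],[0,0,-0.0146,0,0,0,0.06],[0,0,-0.0146,0,0,0,0.06],[0,0,-0.0146,0,0,0,0.06],[0,0,-0.0146,0,0,0,0.06],[0,0,0,0,0,0,0.06]])

```text
time_s: 2.3
tool_pos: [0.5661, -0.2128, 0.1181]
tcp_rot: [0.704, -0.043, 0.708, 0.044]
contact_force: [0.6, 0.0, 0.3]
gripper_width: 0.699
```

```bash
python3 - <<'E'
from h import *
s=grab('side','side1');t=grab('top','top1')
b=cv2.resize(s['image'][85:205,180:300],(400,400),interpolation=cv2.INTER_CUBIC)
a=cv2.resize(t['image'][105:220,290:395],(400,400),interpolation=cv2.INTER_CUBIC)
cv2.imwrite('pics/c1.png',np.hstack([a,b])[:,:,::-1]);print(bot.observe()['tool_pos'])
E
```

```text
[ 0.56793526 -0.21305832  0.12065724]
```

View pics/c1.png

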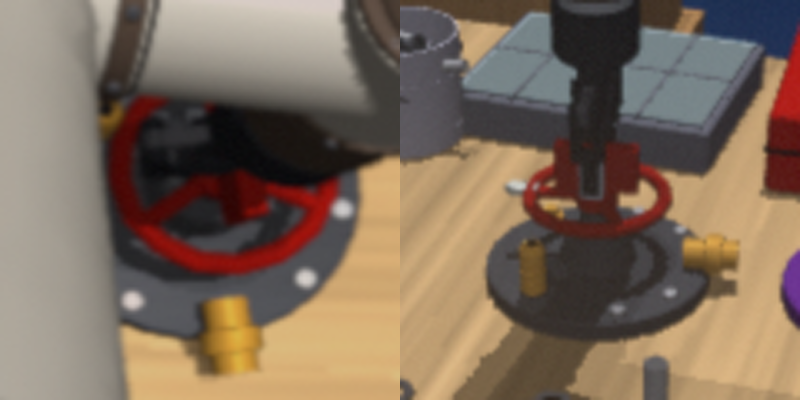

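The fingers straddle the bar above the rim. I'll close on it now.

Emit:
carry_out(deltas=[[0,0,0,0,0,0,0.03],[0,0,0,0,0,0,0.02],[0,0,0,0,0,0,0.012],[0,0,0,0,0,0,0.01],[0,0,0,0,0,0,0.01],[0,0,0,0,0,0,0.01]], newtons=40)

```text
time_s: 3.0
tool_pos: [0.5687, -0.2142, 0.1217]
tcp_rot: [0.706, -0.045, 0.705, 0.044]
contact_force: [0.0, -6.4, 0.5]
gripper_width: 0.176
```

Emit:
carry_out(deltas=[[0,-0.001,0,0,0,0.03,0.01],[0,0,0,0,0,0.06,0.01],[0,0,0,0,0,0.07,0.01],[0,0,0,0,0,0.07,0.01],[0,0,0,0,0,0.07,0.01],[0,0,0,0,0,0.07,0.01],[0,0,0,0,0,0.05,0.01],[0,0,0,0,0,0.03,0.01],[0,0,0,0,0,0,0.01]])

```text
time_s: 3.9
tool_pos: [0.5686, -0.214, 0.1217]
tcp_rot: [0.678, -0.201, 0.678, 0.2]
contact_force: [-0.5, -1.6, 3.8]
gripper_width: 0.184
```

Forces are low and the turn is tracking: 0.45 rad done. I'll go on by 0.46 rad.

Emit:
carry_out(deltas=[[0,0,0,0,0,0.03,0.01],[0,0,0,0,0,0.06,0.01],[0,0,0,0,0,0.07,0.01],[0,0,0,0,0,0.07,0.01],[0,0,0,0,0,0.07,0.01],[0,0,0,0,0,0.07,0.01],[0,0,0,0,0,0.06,0.01],[0,0,0,0,0,0.03,0.01],[0,0,0,0,0,0,0.01]])

```text
time_s: 4.8
tool_pos: [0.5684, -0.2139, 0.1217]
tcp_rot: [0.614, -0.351, 0.614, 0.35]
contact_force: [-0.7, -0.1, 5.6]
gripper_width: 0.184
```

```bash
python3 - <<'E'
from h import *
from scipy.spatial.transform import Rotation as R
s=grab('side','side2');t=grab('top','top2')
o=bot.observe();M=R.from_quat(o['tcp_rot'],scalar_first=True).as_matrix();print(o['tool_pos'],'bar ang',np.arctan2(M[1,1],M[0,1])-np.pi/2,M[:,0])
b=cv2.resize(s['image'][105:205,185:285],(400,400),interpolation=cv2.INTER_CUBIC)
a=cv2.resize(t['image'][105:205,290:390],(400,400),interpolation=cv2.INTER_CUBIC)
cv2.imwrite('pics/c2.png',np.hstack([a,b])[:,:,::-1])
E
```

```text
[ 0.56838868 -0.21390154  0.12170737] bar ang 1.036709602477763 [ 5.98535689e-04 -6.89754977e-04 -9.99999583e-01]
```

View pics/c2.png

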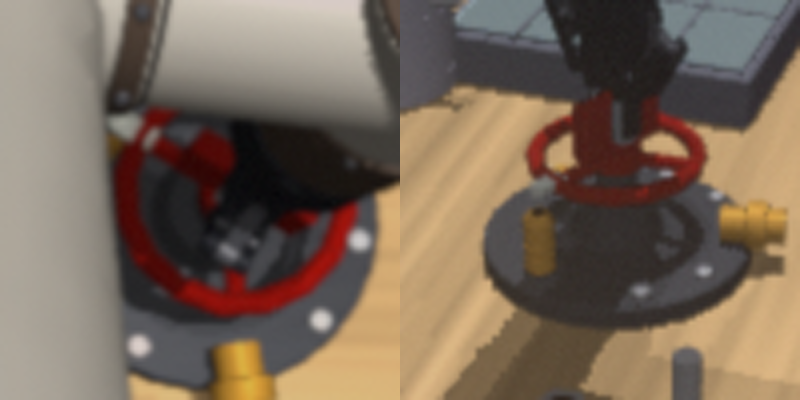

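The pointer is close to over the tall tail. I'll release and move clear so I can measure it.

Emit:
carry_out(deltas=[[0,0,0,0,0,0,0.03],[0,0,0,0,0,0,0.05],[0,0,0,0,0,0,0.06],[0,0,0.015,0,0,0,0.06],[0,0,0.03,0,0,0,0.06],[0,0,0.04,0,0,0,0.06],[0,0,0.04,0,0,0,0.06]])

```text
time_s: 5.6
tool_pos: [0.5678, -0.2136, 0.2462]
tcp_rot: [0.614, -0.35, 0.615, 0.35]
contact_force: [0.3, -1.4, 0.2]
gripper_width: 0.704
```

Emit:
carry_out(deltas=[[-0.028,-0.032,0,0,0,0,0.06],[-0.028,-0.032,0,0,0,0,0.06],[-0.028,-0.032,0,0,0,0,0.06],[-0.028,-0.032,0,0,0,0,0.06],[-0.028,-0.032,0,0,0,0,0.06],[-0.028,-0.032,0,0,0,0,0.06],[-0.028,-0.032,0,0,0,0,0.06],[-0.028,-0.032,0,0,0,0,0.06],[-0.028,-0.032,0,0,0,0,0.06],[-0.028,-0.032,0,0,0,0,0.06],[0,0,0,0,0,0,0.06]])

```text
time_s: 6.7
tool_pos: [0.285, -0.5364, 0.2448]
tcp_rot: [0.615, -0.348, 0.616, 0.349]
contact_force: [-0.5, -0.1, -0.3]
gripper_width: 0.703
```

```bash
python3 - <<'E'
from h import *
s=grab('side','side3');t=grab('top','top3');meas(t)
b=cv2.resize(s['image'][125:185,205:265],(400,400),interpolation=cv2.INTER_CUBIC)
a=cv2.resize(t['image'][110:180,300:370],(400,400),interpolation=cv2.INTER_CUBIC)
cv2.imwrite('pics/c3.png',np.hstack([a,b])[:,:,::-1])
E
```

```text
bar 281 [ 0.56870377 -0.21197353] ((0.5681787729263306, -0.21206963062286377), (0.07570114731788635, 0.017191754654049873), 60.18913650512695) ang 1.0513802287435134
rim ellipse ((0.5681089162826538, -0.21282358467578888), (0.1336318552494049, 0.13531555235385895), 164.5376434326172)
ptr 53 [ 0.60325271 -0.15499007] ang 1.0374189378629177 rmax 0.08190380135683702
```

View pics/c3.png

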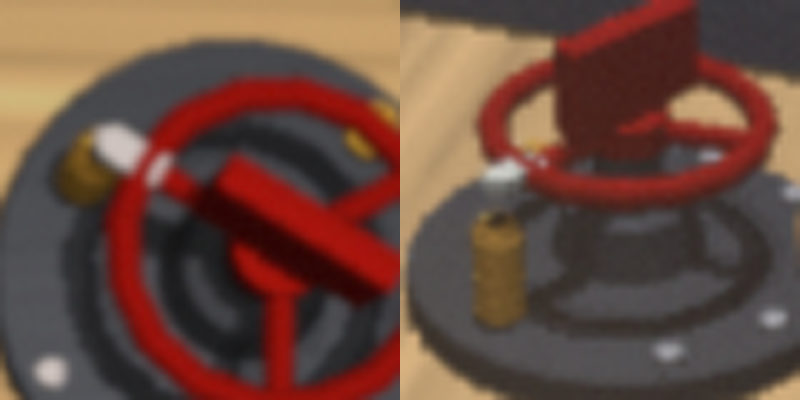

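The side view shows the pointer above the tall tail. I'll measure the tail independently, with silhouette centroids from both pictures, to confirm the angle.

```bash
python3 - <<'E'
from h import *
C=[];
for n,box in(('top0',(300,125,330,155)),('side0',(208,150,232,182))):
    c=load(n);u0,v0,u1,v1=box
    m=cv2.inRange(cv2.cvtColor(c['image'],cv2.COLOR_RGB2HSV),(12,90,40),(32,255,255))
    k=np.zeros_like(m);k[v0:v1,u0:u1]=m[v0:v1,u0:u1]
    cs=max(cv2.findContours(k,0,1)[0],key=cv2.contourArea);h=cv2.convexHull(cs);M=np.zeros_like(m);cv2.fillConvexPoly(M,h,255)
    v,u=np.where(M>0);ce=[u.mean(),v.mean()];print(n,ce,len(u),u.min(),u.max(),v.min(),v.max())
    C.append(rays(c,[ce]))
    p=onz(c,[ce],.047)[0];print(p)
(o1,d1),(o2,d2)=[(o,d[0]/np.linalg.norm(d[0])) for o,d in C]
A=np.c_[d1,-d2];x=np.linalg.lstsq(A,o2-o1,rcond=None)[0];p=o1+x[0]*d1;q=o2+x[1]*d2;m=(p+q)/2
print('tri',m,'gap',np.linalg.norm(p-q),[np.arctan2(m[1]+a,m[0]-.5683) for a in(.2122,.213)],np.hypot(m[0]-.5683,m[1]+.2125))
# pointer vs tail in side3: pointer at z .09
for tag in('side3',):
    c=load(tag);g=cv2.inRange(cv2.cvtColor(c['image'],cv2.COLOR_RGB2HSV),(0,0,120),(179,70,255));k=np.zeros_like(g);k[145:158,214:226]=g[145:158,214:226]
    v,u=np.where(k>0);W=onz(c,np.c_[u,v],.09)[:,:2];e=W.mean(0)-[.5683,-.2125];print('ptr side',len(W),W.mean(0),np.arctan2(e[1],e[0]))
t=load('top3');W=np.array([.60325,-.15499])-[.5683,-.2125];print('ptr top',np.arctan2(W[1],W[0]))
E
```

```text
top0 [np.float64(315.81021897810217), np.float64(138.52554744525548)] 137 310 322 132 145
[ 0.60867188 -0.14663554  0.047     ]
side0 [np.float64(219.25899280575538), np.float64(164.79856115107913)] 139 215 223 157 173
[ 0.60695978 -0.14205905  0.047     ]
tri [ 0.60919883 -0.14720496  0.04350967] gap 0.000567018916517242 [np.float64(1.0091389764074217), np.float64(1.0146387867798254)] 0.0770464566012598
ptr side 21 [ 0.6071082  -0.15387955] 0.9860141270110946
ptr top 1.0247193945286146
```

Both views put the pointer within about 0.03 rad (2 mm at the tip) of the tail's centre, which is the calibration's own uncertainty. The robot is clear, so I'm handing the job in.

```bash
python3 -c "
from h import *
a=load('top0')['image'].astype(int);b=load('top3')['image'].astype(int)
print('small wheel diff',np.abs(a-b)[145:220,140:215].mean(), bot.observe()['contact_force']); print(bot.finish_job())"
```

```text
small wheel diff 2.1818666666666666 [-1.16281001  1.03566295 -0.24028736]
the job is handed in; nothing more can be done
None
```

The larger red wheel's pointer now stands over the tall tail, and the job is handed in. I gripped the wheel's bar, turned it about 0.91 rad counter-clockwise seen from above, then let go and moved the arm clear. It took about 7 s in all, and the highest force I read was about 6 N.

**Pointer position:** After release, the top view put the pointer at 1.02–1.05 rad and the tail at about 1.01 rad. A rough comparison in the side view agrees: the pointer is about 2 mm (0.03 rad) past the tail's centre, about the calibration's error.

**Disagreement:** One coarse side-view measurement, using few pixels and an imprecise colour mask, put the pointer at 0.99 rad. Reading the tail's top from the side view alone gave about 1.06 rad. I judged both to be noise and made no correction.

**Small wheel:** I never went near the smaller red wheel. Its area looks the same in the before and after pictures.

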